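Unhook the yellow sample bin and stand it on the balance

ROBOT

A 6-joint arm with a two-finger parallel gripper is mounted at the origin on the work surface. World frame = base frame: x ahead of the robot, y to its left, z up, the work surface at z = 0. Lengths are in m, angles in rad, forces in N, time in s.
With the tool pointing down it reaches from about 0.3 to 0.875 m from the base axis. Payload 6.4 kg.
Tool frame: the origin (TCP) lies midway between the tips of the shut fingers; the grasp point (between the pads) lies 19 mm behind it (r.tcp_to_grasp is the distance from the TCP to the grasp point, in m); z points along the fingers, y is the line along which they close (so a half turn about z gives the same grasp; the last joint's range is limited). The gripper opens to 88 mm and grips with 3 to 60 N. Pads are 18 mm wide; open, the fingers measure 123 mm over their backs; the gripper's body (75 mm by 187 mm) begins 45 mm behind the grasp point.
Start: joints at [1.011, 0.181, 1.607, -0, 1.354, -0.206], TCP at [0.199, 0.539, 0.239] pointing down, gripper open.
Joint ranges: [-2.99, 2.99], [-0.89, 2.07], [0.3, 2.58], [-1.14, 4.28], [0, 2.63], [-3.12, 3.12]. Speed limits (rad/s): [2.57, 2.57, 3.01, 3.14, 3.14, 3.14].

INTERFACE

Orientations are given as a rotation vector (axis times angle).
In Python, from bench import r, grab_frame gives the robot as it stands (r), with the cameras as plain functions.
- The arm moves only by the tool advance, called after "Request:" as a command line: name --argument value ..., lists and objects as JSON in quotes. Schema: {"type":"object","properties":{"deltas":{"type":"string"},"only":{"type":"string"},"quiet":{"type":"boolean"},"lines":{"type":"string"}},"required":["deltas"],"additionalProperties":false}. deltas is a string of 1 to 8 rows, parted by semicolons, with the numbers parted by spaces; each row has 7 numbers: dx, dy, dz in m, then a rotation vector rx, ry, rz in rad, then the finger opening in m; each row is the pose to reach, as a shift and turn from the pose commanded when the call began, along the tool's axes at that moment; what a row does not reach only later rows make up. A row lasts 1/12 s, in which the tool goes at most 0.0417 m and 0.125 rad, less where a joint would pass 70% of its speed; a pose out of reach is approached as far as the arm can. The fingers move at their own pace and stop on an object; the grip force is fixed at half the most. Time passes only in rows, so rows that do not move let the fingers close. The tool returns the time, the measured TCP pose, the force, the opening and the grip force at its end. only (a regular expression) keeps the lines of the reply that match it, lines (a string "A,B") keeps lines A to B, and quiet returns only ok. Input that does not fit is refused with a message, and nothing moves.
- r.state(): the state, without advancing time (a new reading comes with each control period).
- grab_frame(name): name is "scene" or "side" or "wrist"; returns a dict with "image" (480x640x3 uint8, red, green, blue), "depth" (480x640 float32, m along the optical axis (not along the pixel's ray), 0 where there is no reading), "vfov" (degrees; the focal length in pixels is half the picture's height over the tangent of half this angle, whatever the lens; pixels are square), "cx", "cy" (the principal point, pixels), "k1" (the pictures are not rectified: a ray, as slopes to the right and down, at radius r is drawn at 1 + k1 r^2 times it, then the intrinsics apply), "R" (3x3) and "t" (3): a world point X has camera coordinates R X + t. Camera axes: x right, y down, z forward; pixel columns grow to the right and rows downward; lengths in m; the calibration is good to about 2 mm. A picture is of the moment at which its call begins.
- r.close_job(): hands the job in; it is judged then, once.
The state is a dict: "clock": time; "qpos": joint angles; "qd": joint speeds; "tau": joint torques, N m; "position": TCP position; "ee_rot": TCP orientation; "contact_force": force on the tool from outside, world axes, zero at the start; "wrist_torque": the same for the moment, N m; "grip_width": finger opening in m; "grip_force": force on a finger pad.
Only numpy, scipy, OpenCV 4.12 (cv2) and the standard library are available. Lean on these libraries where they do the work, as an engineer would, in place of code of your own. Each camera call takes 0.05 s, during which the arm holds its last target. There are 200 camera calls.

TASK

Take the empty yellow sample bin off the hanging board: slide it straight up along its keyhole slot until the stud's head is in the wide end, draw it away from the board off the stud, and set it down upright in the middle of the balance's round pan, without dropping it, so that it can be tared. Leave the blue and the green bin hanging where they are.

Things in the scene. Friction and masses are not known exactly. Their poses are not given: they have to be found in the camera images.
- bin_yellow: Yellow open bin, 70x70x70 mm, 0.2 kg, hung on a stud. Origin: underside centre, z up, +x square to the board. Black handle bar along x over it: 70 long, 14 wide, 16 high, middle 98 above origin, 20 of air below. Keyhole plate 51 behind (+x), wide end BELOW: raise 23-41 mm (best 32), then over 12 mm along -x (off the board) frees it; else the stud holds. Weight alone keeps it hung.
- bin_blue: Blue bin of the same make, on another stud; leave alone. Origin and axes as for yellow. The three hang in any order, 105 mm apart, undersides about 39 mm above the table, leaning about 2 degrees, on an upright white board 340 mm long, 150 mm high, fixed to the table; its studded face looks away from the robot (+x, turned up to 17 degrees).
- bin_green: Green bin of the same make, on another stud; leave alone. Origin and axes as for yellow. Each bin's steel keyhole plate (4 mm) has an upright slot 11 mm wide and 18 mm long over a 36 x 36 mm opening; each stud has a shank 8 mm thick and a head 18 mm wide whose front is 10 mm off the board.
- pan (a point): Centre of the top face of the balance's round steel pan, 130 mm across, level, rigid, 68 mm above the table. The balance is a low white box, 200 x 170 mm, 45 mm high, fixed to the table. z up.

How it is judged:
On the way:
1. the yellow bin has been slid up along its slot by more than 20 mm, still on its stud (height (world z) of bin_yellow above 0.06 m and distance of bin_yellow from where it was at the start of the episode below 0.05 m), for 0.04 s.
At the end, for the whole second after the job is handed in: The yellow bin stands released, upright (within 7 degrees) and at rest on the balance pan, its middle within 25 mm of the pan's centre; the blue and green bins still hang within 20 mm of where they started (horizontal distance between bin_yellow and pan below 0.025 m and z of bin_yellow in the frame of pan between -0.006 and 0.006 m and angle between bin_yellow's own z axis and vertical below 0.12 rad and linear speed of bin_yellow below 0.02 m/s and distance of each of bin_blue, bin_green from where it was at the start of the episode below 0.02 m); the robot touches nothing.
It fails at once if the yellow bin is dropped (moves faster than 0.5 m/s with no finger on it) (contact force between the fingers and bin_yellow below 0.05 N and linear speed of bin_yellow above 0.5 m/s).
It fails at once if the blue or the green bin is knocked off or shifted by more than 40 mm (distance of any of bin_blue, bin_green from where it was at the start of the episode above 0.04 m).
It also fails if it takes over 43 s, if anything falls off the work surface, if the arm or the gripper's body presses on something with over 40 N, if the wrist force passes 120 N, or if a joint passes its speed limit or range.

## Working session

There is one attempt and no reset: what is moved stays moved. The work goes in short steps, Python scripts to look and compute and a tool call to move; the robot and the scene stay as the last step left them, time stands still between calls to the robot, and variables do not carry over. Pictures are saved under pics/ and viewed, at most 10 in all, crops included, and the job is handed in when it is done.

```bash
ls; mkdir -p pics
```

Run:
```python
from bench import r, grab_frame
import cv2,numpy as np
s=r.state();print({k:np.round(v,3).tolist() for k,v in s.items()}, r.tcp_to_grasp)
for n in("scene","side"):
    f=grab_frame(n);cv2.imwrite(f"pics/{n}0.png",f["image"][:,:,::-1]);np.savez(f"pics/{n}0.npz",**f)
    print(n,f["vfov"],f["cx"],f["cy"],f["k1"],(-f["R"].T@f["t"]).round(3),f["R"][2].round(2))
```

```text
bench.py
pics
{'clock': 0.0, 'qpos': [1.011, 0.182, 1.608, 0.0, 1.354, -0.206], 'qd': [0.001, -0.001, -0.0, 0.002, 0.001, 0.002], 'tau': [0.001, -43.388, -34.185, 0.07, 0.039, -0.0], 'position': [0.199, 0.539, 0.238], 'ee_rot': [-0.553, -3.092, 0.003], 'contact_force': [0.758, 0.163, 0.826], 'wrist_torque': [0.012, -0.006, 0.035], 'grip_force': 0.0, 'grip_width': 0.088} 0.0187
scene 49.74865871414222 322.2263993009094 238.7715222143354 -0.11380122030715588 [ 1.    -0.291  0.91 ] [-0.5   0.24 -0.84]
side 55.37689636232843 314.67766684808595 240.3994789916979 -0.08424956928545607 [0.397 0.697 0.521] [ 0.15 -0.85 -0.5 ]
```

View pics/scene0.png

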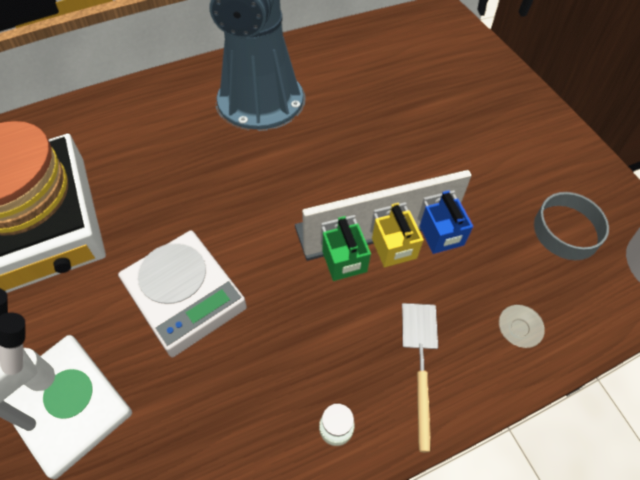

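View pics/side0.png

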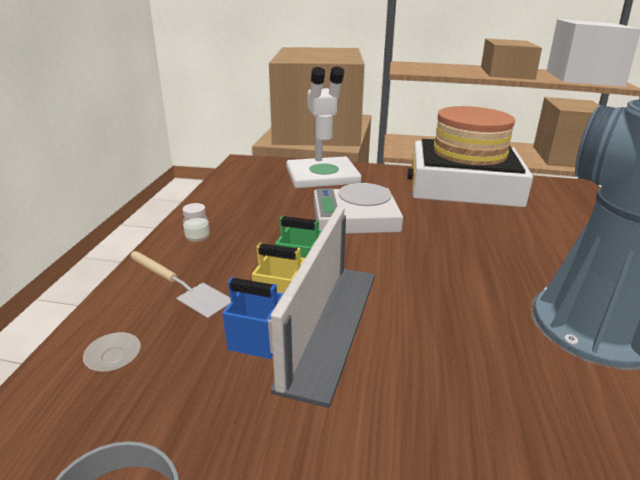

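The scene view shows green (345,248), yellow (397,235) and blue (446,222) bins on the far side of the board, with the balance pan at (172,272). The side view confirms this order, with the yellow handle at (278,251).

Create h.py:
```python
import numpy as np,cv2
def K(f):
    F=240/np.tan(np.radians(f["vfov"])/2); return np.array([[F,0,f["cx"]],[0,F,f["cy"]],[0,0,1.]])
def rays(f):
    v,u=np.mgrid[:480,:640]; p=np.stack([u,v],-1).reshape(-1,1,2).astype(float)
    q=cv2.undistortPoints(p,K(f),np.array([f["k1"],0,0,0.])).reshape(480,640,2)
    return np.dstack([q,np.ones((480,640))])
def cloud(f):
    return (rays(f)*f["depth"][...,None]-f["t"])@f["R"]
def onplane(f,m,z):   # rays of mask pixels onto the plane z
    d=rays(f)[m]@f["R"]; c=-f["R"].T@f["t"]; return c+d*((z-c[2])/d[:,2])[:,None]
def hsv(f): return cv2.cvtColor(f["image"],cv2.COLOR_RGB2HSV)
```

Run:
```python
from h import *
for n in("scene","side"):
    f=dict(np.load(f"pics/{n}0.npz")); P=cloud(f); H=hsv(f); ok=f["depth"]>0
    print(n)
    box=(slice(160,300),slice(290,490)) if n=="scene" else (slice(200,400),slice(200,380))
    roi=np.zeros((480,640),bool);roi[box]=1
    for c,(a,b) in dict(green=(50,80),yellow=(22,32),blue=(105,125)).items():
        m=roi&ok&(H[...,0]>=a)&(H[...,0]<=b)&(H[...,1]>150)&(H[...,2]>60)&(P[...,2]>.03)&(P[...,2]<.16)
        p=P[m];print(c,m.sum(),np.percentile(p,[2,50,98],axis=0).round(3).tolist())
    m=roi&ok&(H[...,2]<60)&(P[...,2]>.12)&(P[...,2]<.17)
    k,l,st,ce=cv2.connectedComponentsWithStats(m.astype(np.uint8))
    for i in range(1,k):
        if st[i,4]<40: continue
        p=P[l==i]; (c,s,a)=cv2.minAreaRect((p[:,:2]*1000).astype(np.float32))
        print("bar",ce[i].round(),st[i,4],np.round(c,1),np.round(s,1),round(a,1),np.percentile(p[:,2],[5,50,95]).round(3))
    m=roi&ok&(H[...,1]<50)&(H[...,2]>100)&(abs(P[...,2]-.15)<.006)
    p=P[m][:,:2];(c,s,a)=cv2.minAreaRect((p*1000).astype(np.float32));print("board top",m.sum(),np.round(c,1),np.round(s,1),a)
    m=ok&(abs(P[...,2]-.068)<.006)&(H[...,1]<50)&(P[...,1]<-.05)
    k,l,st,ce=cv2.connectedComponentsWithStats(m.astype(np.uint8)); i=1+st[1:,4].argmax()
    (c,R)=cv2.minEnclosingCircle((P[l==i][:,:2]*1000).astype(np.float32));
    q=onplane(f,l==i,.068); c2,R2=cv2.minEnclosingCircle((q[:,:2]*1000).astype(np.float32))
    print("pan",ce[i],st[i,4],c,R,c2,R2,np.median(P[l==i][:,2]))
```

```text
scene
green 1497 [[0.515, -0.063, 0.042], [0.547, -0.029, 0.086], [0.587, 0.009, 0.14]]
yellow 1721 [[0.528, 0.041, 0.041], [0.563, 0.076, 0.087], [0.6, 0.112, 0.143]]
blue 1632 [[0.54, 0.144, 0.042], [0.573, 0.178, 0.086], [0.612, 0.218, 0.144]]
bar [452. 207.] 251 [576.6 181.7] [14.9 62.1] 82.2 [0.133 0.144 0.147]
bar [400. 219.] 216 [562.4  77.5] [12.5 59.4] 82.6 [0.134 0.145 0.148]
bar [347. 233.] 241 [550.2 -26.3] [13.3 62.3] 84.3 [0.136 0.145 0.148]
board top 1387 [514.2  84. ] [338.8  41.7] 82.9009780883789
pan [171.52194067 273.1526576 ] 3236 (453.1947326660156, -339.837646484375) 66.4838638305664 (454.8006896972656, -340.8534851074219) 66.18031311035156 0.06829125180670509
side
green 5 [[0.522, -0.055, 0.095], [0.581, -0.029, 0.107], [0.585, -0.01, 0.121]]
yellow 789 [[0.53, 0.044, 0.066], [0.573, 0.062, 0.096], [0.599, 0.117, 0.138]]
blue 2714 [[0.544, 0.149, 0.042], [0.584, 0.215, 0.082], [0.613, 0.223, 0.136]]
bar [298. 223.] 306 [554.3 -23.1] [15.6 62.1] 83.1 [0.13  0.139 0.144]
bar [277. 251.] 371 [566.1  81.7] [14.3 61.6] 82.6 [0.131 0.14  0.144]
bar [250. 287.] 474 [578.9 185.3] [15.  61.4] 82.1 [0.132 0.141 0.144]
board top 1290 [504.6  88. ] [339.7  16.7] 83.07244110107422
pan [364.41060291 193.99272349] 962 (454.3160095214844, -339.1263732910156) 67.18897247314453 (453.9154357910156, -331.941162109375) 68.58201599121094 0.0666365334619847
```

Add to h.py:
```python
from scipy.spatial.transform import Rotation as Ro
def delta(s,target,yaw):  # tool down, tool y along (−sin yaw, cos yaw) up to a half turn
    R0=Ro.from_rotvec(s["ee_rot"]); out=[]
    for k in(0,np.pi):
        T=Ro.from_euler("z",yaw+k)*Ro.from_rotvec([np.pi,0,0])
        out.append((R0.inv()*T).as_rotvec())
    w=min(out,key=np.linalg.norm)
    print("shift",R0.inv().apply(np.array(target)-s["position"]).round(4),"turn",w.round(4))
    print("tool axes\n",R0.as_matrix().round(3))
```

Run:
```python
from h import *; from bench import r, grab_frame
delta(r.state(),[.565,.080,.26],np.radians(-7.2))
```

```text
shift [-0.5024 -0.3038 -0.0218] turn [-0.0014 -0.0005 -0.2282]
tool axes
 [[-0.938  0.346 -0.001]
 [ 0.346  0.938 -0.001]
 [ 0.    -0.001 -1.   ]]
```

Request:
advance --deltas "-0.033 -0.02 -0.0214 -0.001 0 -0.03 0.06;-0.066 -0.04 -0.0214 -0.001 0 -0.06 0.06;-0.099 -0.06 -0.0214 -0.001 0 -0.09 0.06;-0.132 -0.08 -0.0214 -0.001 0 -0.12 0.06;-0.165 -0.1 -0.0214 -0.001 0 -0.15 0.06;-0.198 -0.12 -0.0214 -0.001 0 -0.18 0.06;-0.231 -0.14 -0.0214 -0.001 0 -0.2 0.06;-0.264 -0.16 -0.0214 -0.001 0 -0.228 0.06"

```text
clock: 0.77
position: [0.392, 0.2962, 0.2599]
ee_rot: [-0.196, -3.135, -0.001]
contact_force: [-1.0, 0.7, -0.1]
grip_width: 0.0601
grip_force: 0.0
```

Run:
```python
from h import *; from bench import r, grab_frame
delta(r.state(),[.565,.080,.26],np.radians(-7.2))
```

```text
shift [-0.1986 -0.193  -0.0003] turn [ 0.0009 -0.0001  0.0011]
tool axes
 [[-0.992  0.124 -0.   ]
 [ 0.124  0.992  0.001]
 [ 0.     0.001 -1.   ]]
```

Request:
advance --deltas "-0.028 -0.0276 0 0 0 0 0.06;-0.057 -0.055 0 0 0 0 0.06;-0.085 -0.083 0 0 0 0 0.06;-0.113 -0.11 0 0 0 0 0.06;-0.142 -0.138 0 0 0 0 0.06;-0.17 -0.165 0 0 0 0 0.06;-0.1986 -0.193 0 0 0 0 0.06;-0.1986 -0.193 0 0 0 0 0.06"

```text
clock: 1.43
position: [0.5674, 0.0758, 0.2593]
ee_rot: [0.206, 3.134, -0.002]
contact_force: [-1.4, 0.6, 0.4]
grip_width: 0.06
grip_force: 0.0
```

Run:
```python
from h import *; from bench import r, grab_frame
f=grab_frame("wrist"); cv2.imwrite("pics/w1.png",f["image"][:,:,::-1]);np.savez("pics/w1.npz",**f)
P=cloud(f);H=hsv(f);ok=f["depth"]>0; s=r.state();print(s["position"],(-f["R"].T@f["t"]).round(3))
m=ok&(H[...,2]<70)&(P[...,2]>.12)&(P[...,2]<.165)
k,l,st,ce=cv2.connectedComponentsWithStats(m.astype(np.uint8))
for i in range(1,k):
    if st[i,4]<200: continue
    p=P[l==i]; t=p[p[:,2]>np.median(p[:,2])-.004]
    c,sz,a=cv2.minAreaRect((t[:,:2]*1000).astype(np.float32))
    print("bar",ce[i].round(),st[i],np.round(c,1),np.round(sz,1),round(a,1),np.percentile(p[:,2],[5,50,95]).round(4))
    A=np.c_[t[:,:2],np.ones(len(t))];print(np.linalg.lstsq(A,t[:,2],rcond=None)[0].round(3))
```

```text
[0.56554416 0.07837208 0.25905373] [0.496 0.086 0.405]
bar [472. 221.] [ 455  175   36   91 2249] [575.5 183. ] [14.2 62. ] 82.9 [0.1349 0.1445 0.1461]
[-0.012  0.1    0.134]
bar [171. 224.] [ 152  178   37   93 2256] [550.7 -24.5] [13.7 63.8] 82.9 [0.1335 0.1443 0.1459]
[-0.035 -0.1    0.161]
bar [321. 224.] [ 311  180   21   87 1655] [562.9  79.5] [13.4 60.9] 82.8 [0.1433 0.1447 0.1462]
[-0.03  -0.01   0.163]
```

View pics/w1.png

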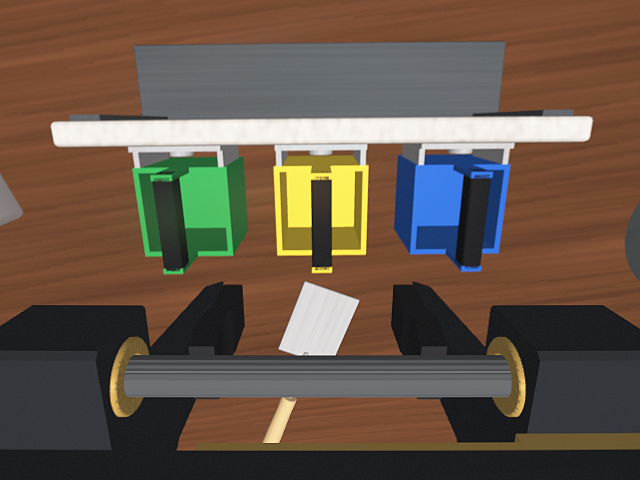

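The wrist picture shows the yellow bar at (321,224), centred between the fingers. The bar's middle is at (0.563, 0.0795, 0.137), tilted about 1.7°, with the neighbouring bins 105 mm away as expected.

Request:
advance --deltas "0.002 0 0.03 0 0 0 0.06;0.002 0 0.06 0 0 0 0.06;0.002 0 0.09 0 0 0 0.06;0.002 0 0.115 0 0 0 0.06;0.002 0 0.13 0 0 0 0.06;0.002 0 0.14 0 0 0 0.06;0.002 0 0.14 0 0 0 0.06;0.002 0 0.14 0 0 0 0.06"

```text
clock: 2.15
position: [0.562, 0.0825, 0.1201]
ee_rot: [-0.196, -3.135, -0.002]
contact_force: [0.9, 0.5, 0.6]
grip_width: 0.0602
grip_force: 0.0
```

Request:
advance --deltas "0 0 0 0 0 0 0;0 0 0 0 0 0 0;0 0 0 0 0 0 0;0 0 0 0 0 0 0;0 0 0 0 0 0 0;0 0 0 0 0 0 0;0 0 0 0 0 0 0;0 0 0 0 0 0 0"

```text
clock: 2.82
position: [0.5625, 0.0814, 0.1201]
ee_rot: [0.197, 3.135, 0.0]
contact_force: [1.6, -2.5, -0.0]
grip_width: 0.0135
grip_force: 29.8
```

Request:
advance --deltas "0 0 -0.004 0 0 0 0;0 0 -0.009 0 0 0 0;0 0 -0.014 0 0 0 0;0 0 -0.019 0 0 0 0;0 0 -0.024 0 0 0 0;0 0 -0.029 0 0 0 0;0 0 -0.032 0 0 0 0;0 0 -0.032 0 0 0 0"

```text
clock: 3.48
position: [0.5629, 0.082, 0.1531]
ee_rot: [0.197, 3.133, 0.002]
contact_force: [-0.1, 0.1, -2.5]
grip_width: 0.0135
grip_force: 29.8
```

Run:
```python
from h import *; from bench import r, grab_frame
f=grab_frame("scene"); np.savez("pics/s2.npz",**f); c=cv2.resize(f["image"][150:300,280:490],None,fx=3.8,fy=3.8); cv2.imwrite("pics/s2.png",c[:,:,::-1])
P=cloud(f);H=hsv(f);m=(f["depth"]>0)&(H[...,0]>=22)&(H[...,0]<=32)&(H[...,1]>150)&(H[...,2]>60);m[:,:300]=0;m[:,490:]=0;m[:160]=0;m[300:]=0
print(np.percentile(P[m],[2,50,98],axis=0).round(3)); s=r.state();print(s["position"],s["contact_force"],s["grip_width"])
```

```text
[[0.529 0.044 0.075]
 [0.576 0.072 0.118]
 [0.601 0.113 0.173]]
[0.56261129 0.08193387 0.15257051] [-0.17117529 -0.3442173  -2.08135103] 0.0135590173062193
```

View pics/s2.png

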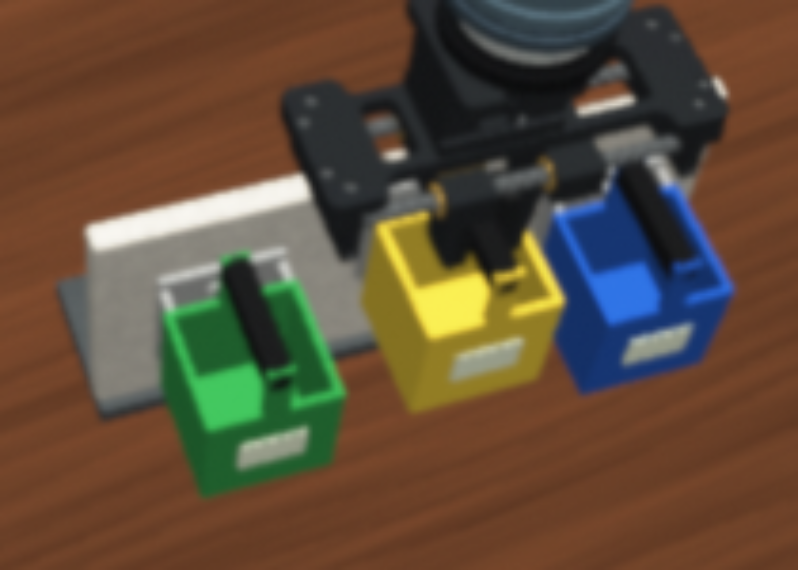

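The yellow bin (middle at about (465,310) in the crop) has risen 34 mm with the tool, and the force is only its weight. The blue and green bins are still hanging. Next I draw it off the board.

Request:
advance --deltas "-0.004 0 0 0 0 0 0;-0.008 0 0 0 0 0 0;-0.012 0 0 0 0 0 0;-0.017 0 0 0 0 0 0;-0.022 0 0 0 0 0 0;-0.027 0 0 0 0 0 0;-0.03 0 0 0 0 0 0;-0.03 0 0 0 0 0 0"

```text
clock: 4.2
position: [0.5928, 0.0778, 0.1519]
ee_rot: [0.198, 3.135, 0.001]
contact_force: [0.5, 0.0, -2.2]
grip_width: 0.0136
grip_force: 29.8
```

Run:
```python
from h import *; from bench import r, grab_frame
delta(r.state(),[.70,.06,.26],np.radians(-7.2))
```

```text
shift [-0.1086 -0.0041 -0.1081] turn [ 0.001   0.0004 -0.0003]
tool axes
 [[-0.992  0.126  0.001]
 [ 0.126  0.992  0.001]
 [-0.     0.001 -1.   ]]
```

Request:
advance --deltas "-0.02 0 0 0 0 0 0;-0.045 0 -0.01 0 0 0 0;-0.065 0 -0.03 0 0 0 0;-0.075 0 -0.055 0 0 0 0;-0.08 0 -0.08 0 0 0 0;-0.08 0 -0.1 0 0 0 0;-0.08 0 -0.11 0 0 0 0;-0.08 0 -0.11 0 0 0 0"

```text
clock: 4.87
position: [0.6726, 0.0679, 0.265]
ee_rot: [0.197, 3.13, 0.001]
contact_force: [0.8, -0.1, -1.2]
grip_width: 0.0139
grip_force: 29.8
```

Run:
```python
from h import *; from bench import r, grab_frame
f=grab_frame("side"); np.savez("pics/sd3.npz",**f); cv2.imwrite("pics/sd3.png",f["image"][:,:,::-1])
P=cloud(f);H=hsv(f);m=(f["depth"]>0)&(H[...,0]>=22)&(H[...,0]<=32)&(H[...,1]>150)&(H[...,2]>60)&(P[...,0]>.6)&(P[...,0]<.8)&(P[...,2]>.12)
print(m.sum(),np.percentile(P[m],[1,2,50,98,99],axis=0).round(3))
delta(r.state(),[.454,-.340,.26],np.radians(-7.2))
```

```text
1055 [[0.638 0.033 0.185]
 [0.638 0.034 0.186]
 [0.681 0.099 0.232]
 [0.71  0.107 0.281]
 [0.711 0.107 0.286]]
shift [ 0.1648 -0.432   0.002 ] turn [0.0011 0.0019 0.    ]
tool axes
 [[-0.992  0.125  0.002]
 [ 0.125  0.992  0.001]
 [-0.002  0.001 -1.   ]]
```

View pics/sd3.png

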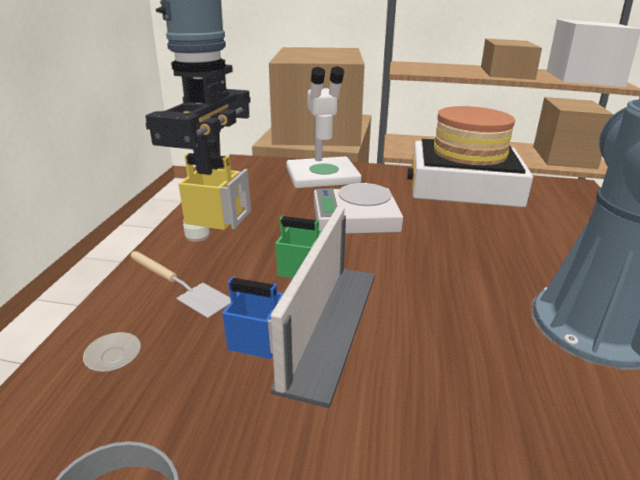

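The bin hangs freely in the gripper at (215,200), clear of the board. Next I carry it to above the pan.

Request:
advance --deltas "0.01 -0.026 0 0 0 0 0;0.023 -0.06 0 0 0 0 0;0.037 -0.096 0 0 0 0 0;0.05 -0.132 0 0 0 0 0;0.064 -0.168 0 0 0 0 0;0.078 -0.204 0 0 0 0 0;0.091 -0.24 0 0 0 0 0;0.105 -0.276 0 0 0 0 0"

```text
clock: 5.58
position: [0.5304, -0.1933, 0.2594]
ee_rot: [-0.197, -3.133, -0.004]
contact_force: [0.8, 0.2, -2.3]
grip_width: 0.0136
grip_force: 29.9
```

Request:
advance --deltas "0.013 -0.035 0 0 0 0 0;0.027 -0.07 0 0 0 0 0;0.041 -0.107 0 0 0 0 0;0.051 -0.134 0 0 0 0 0;0.058 -0.151 0 0 0 0 0;0.06 -0.156 0 0 0 0 0;0.06 -0.156 0 0 0 0 0;0.06 -0.156 0 0 0 0 0"

```text
clock: 6.25
position: [0.4533, -0.3389, 0.2602]
ee_rot: [-0.198, -3.134, -0.005]
contact_force: [0.1, 0.5, -2.8]
grip_width: 0.0137
grip_force: 29.9
```

Create m.py:
```python
from h import *; from bench import r, grab_frame
import sys
f=grab_frame("scene"); np.savez(f"pics/{sys.argv[1]}.npz",**f); cv2.imwrite(f"pics/{sys.argv[1]}.png",f["image"][:,:,::-1])
P=cloud(f);H=hsv(f);m=(f["depth"]>0)&(H[...,0]>=22)&(H[...,0]<=32)&(H[...,1]>150)&(H[...,2]>60)&(P[...,0]>.35)&(P[...,0]<.6)&(P[...,1]<-.2)&(P[...,1]>-.48)&(P[...,2]>.06)
p=P[m];print(m.sum(),np.percentile(p,[1,50,99],axis=0).round(3).tolist())
s=r.state();print(s["position"].round(4),s["contact_force"].round(1))
# front (+x) face: outermost points along the bin's normal, below the rim
n=np.array([.992,-.125,0]);d=p@n;zb=np.percentile(p[:,2],1)
q=p[(d>np.percentile(d,97)-.012)&(p[:,2]>zb+.006)&(p[:,2]<zb+.058)]
d=q@n
A=np.c_[q[:,2],q@np.array([.125,.992,0]),np.ones(len(q))]
for _ in range(5):
    x=np.linalg.lstsq(A,d,rcond=None)[0];e=abs(A@x-d);g=e<max(.002,np.median(e)*2.5);A,d=A[g],d[g]
print("front face: d/dz",x[0].round(3),"d/dy",x[1].round(3),len(d),e.max().round(4),"face d at mid height",(A@x).mean().round(4))
print("tcp d",s["position"]@n)
u=p@np.array([.125,.992,0]);print("lateral 1-99% mid",np.percentile(u,[1,99]).round(4),"tcp",s["position"]@np.array([.125,.992,0]))
w=(f["depth"]>0)&(abs(P[...,2]-.068)<.006)&(H[...,1]<50)&(P[...,1]<-.2)
delta(s,[.454,-.340,.26],np.radians(-7.2))
```

```bash
python3 m.py s4
```

```text
2014 [[0.419, -0.376, 0.182], [0.485, -0.337, 0.228], [0.493, -0.302, 0.286]]
[ 0.4537 -0.3386  0.2606] [-0.4  0.3 -2.2]
front face: d/dz 0.015 d/dy -0.021 554 0.002 face d at mid height 0.5274
tcp d 0.49240640886075715
lateral 1-99% mid [-0.3142 -0.2444] tcp -0.27912860067371204
shift [-0.0005 -0.0014  0.0006] turn [ 0.0026 -0.0009  0.0007]
tool axes
 [[-0.992  0.125 -0.001]
 [ 0.125  0.992  0.003]
 [ 0.001  0.003 -1.   ]]
```

View pics/s4.png

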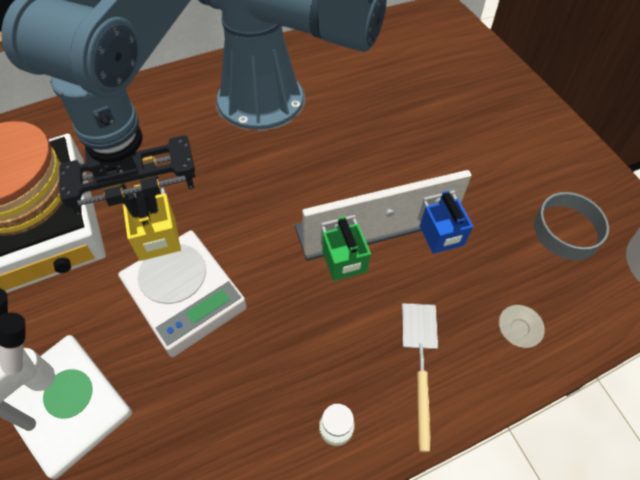

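The bin (150,228) hangs directly over the pan, its middle agreeing with the TCP to within 1 mm. The green and blue bins are in place. A stove and burger stand on the left, so I check clearance before lowering.

Run:
```python
from h import *
for n in("scene0","side0"):
    f=dict(np.load(f"pics/{n}.npz"));P=cloud(f);p=P[f["depth"]>0]
    for z in(.075,.12,.18):
        q=p[(p[:,2]>z)&(p[:,2]<.4)&(p[:,0]>.2)&(p[:,0]<.7)&(p[:,1]<-.2)&(p[:,1]>-.8)]
        if len(q): d=np.hypot(q[:,0]-.454,q[:,1]+.34);i=d.argmin();print(n,z,len(q),d[i].round(3),q[i].round(3))
```

```text
scene0 0.075 11861 0.174 [ 0.33  -0.462  0.092]
scene0 0.12 7346 0.227 [ 0.556 -0.544  0.312]
scene0 0.18 4847 0.227 [ 0.556 -0.544  0.312]
side0 0.075 4951 0.174 [ 0.328 -0.459  0.096]
side0 0.12 3437 0.223 [ 0.55  -0.542  0.308]
side0 0.18 2317 0.223 [ 0.55  -0.542  0.308]
```

Request:
advance --deltas "-0.0005 -0.001 0.015 0 -0.02 0 0;-0.0005 -0.001 0.035 0 -0.02 0 0;-0.0005 -0.001 0.055 0 -0.02 0 0;-0.0005 -0.001 0.075 0 -0.02 0 0;-0.0005 -0.001 0.09 0 -0.02 0 0;-0.0005 -0.001 0.1 0 -0.02 0 0;-0.0005 -0.001 0.105 0 -0.02 0 0;-0.0005 -0.001 0.105 0 -0.02 0 0"

```text
clock: 6.97
position: [0.454, -0.3396, 0.1554]
ee_rot: [0.194, 3.117, 0.002]
contact_force: [0.2, 1.0, -2.5]
grip_width: 0.0136
grip_force: 29.9
```

```bash
python3 m.py s5
```

```text
1516 [[0.421, -0.375, 0.076], [0.486, -0.338, 0.121], [0.495, -0.304, 0.182]]
[ 0.4543 -0.3403  0.1566] [-0.2 -0.4 -1.6]
front face: d/dz -0.003 d/dy -0.023 406 0.002 face d at mid height 0.5295
tcp d 0.4932203522143376
lateral 1-99% mid [-0.3142 -0.2447] tcp -0.2808075829113946
shift [-0.0017  0.0004 -0.1034] turn [0.0013 0.02   0.0009]
tool axes
 [[-0.992  0.124  0.02 ]
 [ 0.124  0.992 -0.001]
 [-0.02   0.001 -1.   ]]
```

Request:
advance --deltas "0 0 0.002 0 0 0 0;0 0 0.004 0 0 0 0;0 0 0.005 0 0 0 0;0 0 0.005 0 0 0 0;0 0 0.005 0 0 0 0"

```text
clock: 7.43
position: [0.454, -0.3411, 0.1518]
ee_rot: [0.197, 3.115, -0.001]
contact_force: [-0.2, 1.4, -2.1]
grip_width: 0.0133
grip_force: 29.9
```

Request:
advance --deltas "0 0 0.001 0 0 0 0;0 0 0.001 0 0 0 0;0 0 0.001 0 0 0 0;0 0 0.001 0 0 0 0"

```text
clock: 7.77
position: [0.454, -0.341, 0.1505]
ee_rot: [0.196, 3.115, -0.0]
contact_force: [-0.3, 1.2, -2.9]
grip_width: 0.0131
grip_force: 29.9
```

Request:
advance --deltas "0 0 0.001 0 0 0 0;0 0 0.001 0 0 0 0;0 0 0.001 0 0 0 0;0 0 0.001 0 0 0 0"

```text
clock: 8.1
position: [0.454, -0.3409, 0.1495]
ee_rot: [0.196, 3.115, -0.0]
contact_force: [0.1, 0.7, -1.4]
grip_width: 0.0137
grip_force: 29.9
```

Request:
advance --deltas "0 0 0.001 0 0 0 0;0 0 0.001 0 0 0 0;0 0 0.001 0 0 0 0;0 0 0.001 0 0 0 0"

```text
clock: 8.43
position: [0.4543, -0.3415, 0.1492]
ee_rot: [0.196, 3.114, -0.002]
contact_force: [-0.8, -0.5, 4.6]
grip_width: 0.0132
grip_force: 29.9
```

Request:
advance --deltas "0 0 0.0005 0 0 0 0;0 0 0.0005 0 0 0 0;0 0 0.0005 0 0 0 0;0 0 0.0005 0 0 0 0"

```text
clock: 8.77
position: [0.4543, -0.3416, 0.1491]
ee_rot: [0.196, 3.115, -0.003]
contact_force: [-2.9, -1.3, 7.2]
grip_width: 0.0137
grip_force: 29.9
```

Contact: the force has turned upward and the height matches. I release, then retreat straight up.

Request:
advance --deltas "0 0 -0.0005 0 0 0 0.02;0 0 -0.0005 0 0 0 0.03;0 0 -0.0005 0 0 0 0.045;0 0 -0.0005 0 0 0 0.045;0 0 -0.0005 0 0 0 0.045;0 0 -0.0005 0 0 0 0.045"

```text
clock: 9.27
position: [0.454, -0.3407, 0.1482]
ee_rot: [0.196, 3.116, 0.0]
contact_force: [0.1, -0.2, -0.4]
grip_width: 0.0448
grip_force: 0.0
```

Request:
advance --deltas "0 0 -0.01 0 0 0 0.045;0 0 -0.03 0 0 0 0.045;0 0 -0.06 0 0 0 0.045;0 0 -0.09 0 0 0 0.045;0 0 -0.12 0 0 0 0.045;0 0 -0.14 0 0 0 0.045;0 0 -0.15 0 0 0 0.045;0 0 -0.15 0 0 0 0.045"

```text
clock: 9.93
position: [0.4519, -0.3416, 0.3018]
ee_rot: [0.196, 3.111, -0.007]
contact_force: [0.3, -0.3, 0.7]
grip_width: 0.0452
grip_force: 0.0
```

```bash
python3 m.py s6
```

```text
1794 [[0.42, -0.377, 0.071], [0.453, -0.339, 0.117], [0.495, -0.306, 0.175]]
[ 0.4513 -0.341   0.2995] [-0.4 -0.2 -0.4]
front face: d/dz -0.007 d/dy -0.02 404 0.0019 face d at mid height 0.53
tcp d 0.4903041256634029
lateral 1-99% mid [-0.3162 -0.2464] tcp -0.28184835264761177
shift [-0.0017  0.0013  0.0395] turn [-0.0005  0.0217 -0.0001]
tool axes
 [[-0.992  0.125  0.021]
 [ 0.125  0.992 -0.003]
 [-0.022 -0.    -1.   ]]
```

View pics/s6.png

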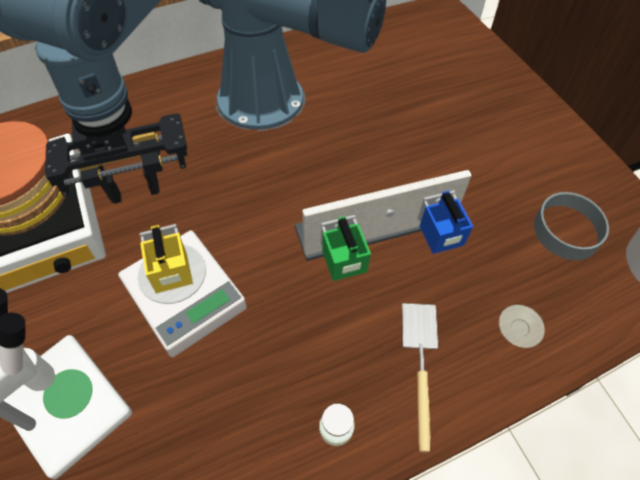

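The bin stands upright at (166,260) on the pan, about 2 mm off centre, and the gripper is well clear. The green and blue bins are still hanging.

```bash
python3 -c "
from bench import r, grab_frame
print(r.close_job())"
```

```text
the job is handed in; nothing more can be done
None
```

I took the yellow bin off its stud, set it upright about 2 mm from the pan's centre, released it and handed the job in; the blue and green bins still hang in place (no verdict was printed).

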